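# Shorten the photo stand's arm to its next hole

## Robot

A 6-joint arm with a two-finger parallel gripper is mounted at the origin on a cart in front of the work surface, level with it; the furniture and walls round the work are solid. World frame = base frame: x ahead of the robot, y to its left, z up, the work surface at z = 0. Lengths are in mm, angles in rad, forces in N, time in s.
With the tool pointing down it reaches from about 350 to 975 mm from the base axis. Payload 7.1 kg.
Tool frame: the origin (TCP) lies at the very end of the fingers, on their centre line; the grasp point (between the pads) lies 19 mm behind it; x points along the fingers, y is the direction in which the jaws open and shut, and the axes are right-handed (so a half turn about x gives the same grasp; the last joint's range is limited). The gripper opens to 88 mm and grips with 3 to 60 N. Pads are 20 mm wide; open, the fingers measure 115 mm over their backs; the gripper's body (75 mm by 178 mm) begins 61 mm behind the grasp point.
Start: joints at [1.238, 0.423, 1.63, -0, 1.089, -0.019], TCP at [192.89, 594.473, 222.675] pointing down, gripper open.
Joint ranges: [-3, 3], [-0.9, 2.11], [0.09, 2.58], [-1.31, 4.45], [0.11, 2.69], [-2.54, 2.54]. Speed limits (rad/s): [2.39, 2.39, 3.01, 3.14, 3.14, 3.14].

## Interface

Orientations are given as a rotation vector (axis times angle).
In Python, from workcell import ctrl gives the robot as it stands. The module is installed in compiled form; this text tells all that it offers.
- The arm moves only by the tool carry_out, never from a script. Its argument "commands" is a list of rows, each a list of 6 numbers: the shift along the tool's x, y, z in m, then the turn, a rotation vector about the tool's x, y, z in degrees. In form: [[tx, ty, tz, rx, ry, rz], ...]. A call has 1 to 8 rows; each row shifts and turns the pose as measured when the row begins, along the tool's axes as they then stand; what a row does not reach is not made up. A row lasts 1/8 s, in which the tool goes at most 62.5 mm and 10.7 degrees, less where a joint would pass 70% of its speed; a pose out of reach is approached as far as the arm can. A call with a gripper value outside its range is refused whole. "grip" is the closure, from 0 (fully open) to 1 (shut), set as the call begins (left out, the last holds). The fingers move at their own pace and stop on an object; the grip force is fixed at half the most. Time passes only in rows, so rows that do not move let the fingers close. It gives the time, the measured TCP pose, the force and the opening at its end, in the units of the state.
- ctrl.get_obs(): the state, without advancing time (a new reading comes with each control period).
- ctrl.get_image(name): name is "scene" or "top" or "wrist"; returns a dict with "pixels" (384x512x3 uint8, blue, green, red), "intrinsics" (3x3 intrinsics, pixels), "rvec" (rotation vector, rad) and "tvec" (3), from world to camera coordinates, as OpenCV has them. Camera axes: x right, y down, z forward; pixel columns grow to the right and rows downward; lengths in mm; the calibration is good to about 2 mm. A picture is of the moment at which its call begins. There is no depth.
- ctrl.close_job(): hands the job in, once; it reports no verdict.
The state is a dict: "t": time; "qpos": joint angles; "qvel": joint speeds; "joint_torque": joint torques, N m; "ee_pos": TCP position; "orientation": TCP orientation; "ft_force": force on the tool from outside, world axes, zero at the start; "moment": the same for the moment, N m; "width": finger opening in mm.
Only numpy, scipy, OpenCV 4.12 (cv2) and the standard library are available. Lean on these libraries where they do the work, as an engineer would, in place of code of your own. Each camera call takes 0.05 s, during which the arm holds its last target. There are 200 camera calls.

## Task

Shorten the telescoping arm of the small photo stand by one hole: squeeze its sprung side button in until it is flush with the tube, slide the outer tube towards the post until the button clicks out through the next hole (the one in the collar), and let go. Be gentle with the button: do not push or pull hard on the tube while the button stands in a hole, so stop as soon as it clicks. Leave the sherds and the other things on the table where they are.

Things in the scene. Friction and masses are not known exactly. Their poses are not given: they have to be found in the camera images.
- photo_stand: Heavy bench photo stand that does not move. Origin on the table straight below the button, z up. Its level telescoping arm runs along the stand's y axis at height 85 mm; the post is at y = +165 mm, and a steel inner rod 18 mm in diameter runs from it towards -y inside the tube. The button faces the stand's -x (the robot's side).
- post_head (a point): Middle of the clamp block on top of the post, 85 mm high, at y = +165 mm of the stand. The block is 40x44x40 mm, its face towards the tube at y = +143 mm; the screw on it reaches 119 mm high. The base plate below is 110x100x14 mm.
- tube: Outer tube of the arm, aluminium, 24 mm in diameter, ribbed for grip round its first hole; axes as the stand's; it cannot turn. Origin on its axis at that hole (at first at y = 0, z = 85 mm of the stand). It reaches from 37 mm on the post side of the origin to 172 mm on the other. It slides along the stand's +y (towards the post) against 3 to 6 N of friction, at most 64 mm, and stays put.
- tube_end (a point): Camera plate (46x40 mm) at the tube's free end, 161 mm from the first hole. Between them a collar, 29 mm in diameter and 18 mm long, is clamped on the tube, with the next hole in its middle: 36 to 54 mm from the first, different each time and not reported. The button has only about 1.2 mm of play in it either way; when it clicks in, the tube stops dead.
- button: Sprung steel button, 9 mm in diameter, on the inner rod: it stays at y = 0 of the stand. Origin at its domed tip: x = -18 mm of the stand when out, -12 mm when flush with the tube. Spring 4 N, 6.5 N at flush. Jaws closed across tube and button press it flush, which frees the tube; after 15 mm of slide the wall holds it in until the next hole. Over 30 N between tube and button damages it.
- sherd_b1: reddish-brown pottery sherd 80x66x16 mm lying under the arm (origin at the centre of its underside); to be left alone
- sherd_a2: pottery sherd 56x46x11 mm lying on the robot's side of the arm (origin at the centre of its underside); to be left alone
- sherd_c2: small pottery sherd 25x35x8 mm lying beyond the arm (origin at the centre of its underside); to be left alone
- varnish_bottle: small clear bottle with white cap, 30 mm across, 69 mm tall, beyond the arm (origin at the centre of its underside); to be left alone
- vial_1: sample vial with white cap, 28 mm across, 52 mm tall, near the stand's base (origin at the centre of its underside); to be left alone
- masking_tape_roll: roll of masking tape, 95 mm across, 24 mm tall, lying flat near the arm's free end (origin at the centre of its underside); to be left alone

How it is judged (in metres and radians):
On the way, in this order (a step that is already met when the one before it is completed fails the run):
1. the button is pressed in, within 1 mm of flush with the tube (x of button in the frame of photo_stand above -0.013 m), for 0.1 s.
2. the tube has been slid more than 10 mm towards the post, off its first hole (y of tube in the frame of photo_stand above 0.01 m), for 0.1 s.
At the end, for the whole second after the job is handed in: The tube has been slid 33 to 57 mm towards the post and is at rest, and the button stands out again (its tip at least 4.5 mm beyond the tube), through the hole in the collar (x of button in the frame of photo_stand below -0.0165 m and y of tube in the frame of photo_stand between 0.033 and 0.057 m and linear speed of tube below 0.005 m/s); the robot touches nothing.
It fails at once if more than 30 N between the button and the tube (the button is being sheared) (contact force between button and tube above 30 N).
It fails at once if a sherd, the bottle, the vial or the tape roll is moved more than 20 mm (distance of any of sherd_b1, sherd_a2, sherd_c2, varnish_bottle, vial_1, masking_tape_roll from where it was at the start of the episode above 0.02 m).
It also fails if it takes over 32 s, if anything falls off the work surface, if the arm or the gripper's body presses on something with over 40 N, if the wrist force passes 120 N, or if a joint passes its speed limit or range.

## Working session

There is one attempt and no reset: what is moved stays moved. The work goes in short steps, Python scripts to look and compute and a tool call to move; the robot and the scene stay as the last step left them, time stands still between calls to the robot, and variables do not carry over. Pictures are saved under pics/ and viewed, about 8 in all and at most 12, crops included, and the job is handed in when it is done.

Besides the shell and the picture viewer there is one more tool, called after "Call:" by a JSON object that holds its "api" and its "payload", one argument or row to a line. carry_out: Moves the arm, as the interface text tells. Its arguments: {"type":"object","properties":{"commands":{"type":"array"},"grip":{"type":"number"}},"required":["commands"]}

```bash
mkdir -p pics
cat > h.py <<'E'
from workcell import ctrl
import numpy as np, cv2
def snap(n,f):
    d=ctrl.get_image(n); cv2.imwrite('pics/'+f+'.png',d['pixels']); np.savez('pics/'+f,K=d['intrinsics'],r=d['rvec'],t=d['tvec']); return d
def cal(f):
    c=np.load('pics/'+f+'.npz'); return c['K'].astype(float),cv2.Rodrigues(c['r'].astype(float))[0],c['t'].astype(float).ravel()
def ray(f,uv,z):
    K,R,t=cal(f); d=R.T@np.linalg.solve(K,[*uv,1]); o=-R.T@t; return o+d*(z-o[2])/d[2]
def proj(f,p):
    K,R,t=cal(f); q=K@(R@np.array(p,float)+t); return q[:2]/q[2]
E
python3 - <<'E'
from h import *
snap('top','top1'); snap('scene','sc1'); 
o=ctrl.get_obs(); print(o)
for f in('top1','sc1'):
    K,R,t=cal(f); print(K,-R.T@t,R)
E
```

```text
{'t': 0.1, 'qpos': array([ 1.23802188e+00,  4.23756976e-01,  1.63060878e+00,  2.27469686e-06,
        1.08857733e+00, -1.89968417e-02]), 'qvel': array([ 0.00054955, -0.00250937, -0.00173392,  0.00090311, -0.00032559,
        0.00182964]), 'joint_torque': array([-2.21389760e-04, -5.45611560e+01, -2.74320316e+01,  6.45359536e-02,
        1.87967776e-02, -5.40555811e-05]), 'ee_pos': array([192.71976426, 594.02389507, 221.98595545]), 'orientation': array([ 0.2452189 ,  1.55697028, -0.24731398]), 'ft_force': array([ 0.03464216, -0.48669352,  0.17346546]), 'moment': array([0.03576045, 0.0306484 , 0.00161682]), 'width': 87.79634365029237}
[[438.20812343   0.         251.20258713]
 [  0.         438.20812343 203.16954533]
 [  0.           0.           1.        ]] [ 445.36111396  -50.03978991 1249.04053002] [[-0.00919255 -0.99995549  0.0021265 ]
 [-0.99813272  0.00904733 -0.0604087 ]
 [ 0.06038677 -0.00267784 -0.99817146]]
[[420.53212865   0.         256.81869305]
 [  0.         420.53212865 190.0401765 ]
 [  0.           0.           1.        ]] [  98.34867621 -464.85281802  695.47019888] [[ 0.69918003 -0.71494377 -0.00164177]
 [-0.50486571 -0.49210542 -0.70918465]
 [ 0.50621922  0.49667661 -0.70502088]]
```

View pics/top1.png

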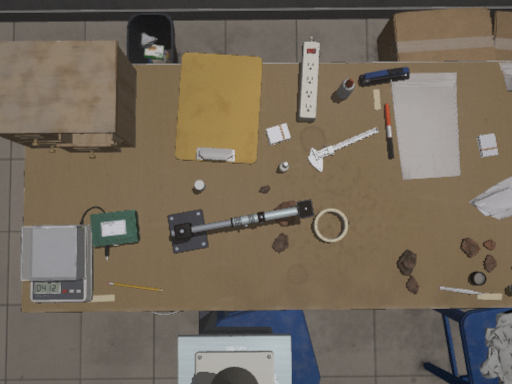

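View pics/sc1.png

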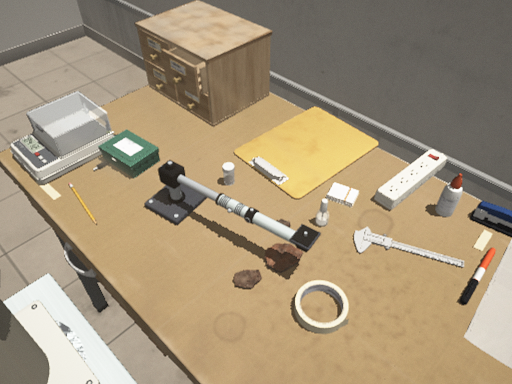

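The top view shows the post head at about (182,232) and the camera plate at (305,209), with the ribbed part and collar near (240,221). In the scene view the head is at (172,173) and the plate at (302,236). I'll enlarge both.

Run:
```python
import cv2,numpy as np
a=cv2.imread('pics/top1.png')[190:260,165:325]; b=cv2.imread('pics/sc1.png')[150:270,150:330]
a=cv2.resize(a,None,fx=5,fy=5,interpolation=cv2.INTER_CUBIC)
cv2.imwrite('pics/ca.png',a)
b=cv2.resize(b,None,fx=4.4,fy=4.4,interpolation=cv2.INTER_CUBIC)
cv2.imwrite('pics/cb.png',b)
```

```text
(no output)
```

View pics/ca.png

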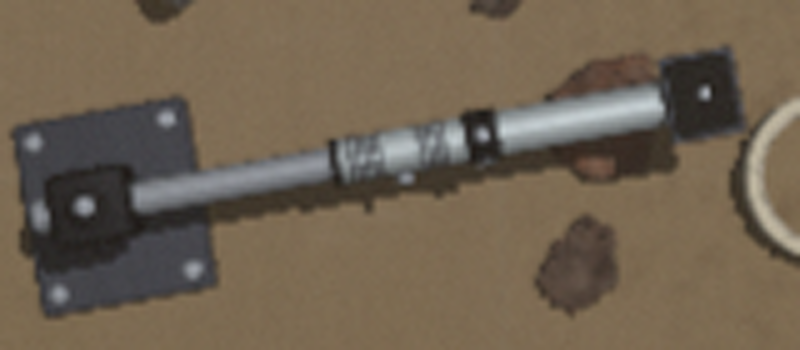

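View pics/cb.png

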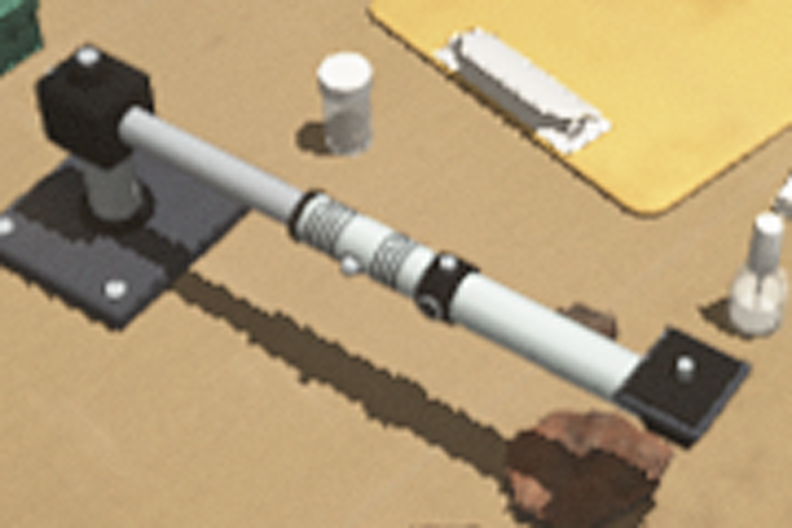

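```bash
cat > fit.py <<'E'
from h import *
T=lambda u,v:(u/5+165,v/5+190); S=lambda u,v:(u/4.4+150,v/4.4+150)
# crop pixel centre shift
off=lambda p,s:(p[0]-.5+.5/s,p[1]-.5+.5/s)
ob={'button':(T(406,178),S(349,265)),'plate':(T(705,93),S(685,366)),'head':(T(84,206),S(88,57)),'collar':(T(482,134),S(448,262))}
P={}
for k,(a,b) in ob.items():
    M=[]
    for f,uv in(('top1',a),('sc1',b)):
        K,R,t=cal(f); M.append(K@np.c_[R,t])
    X=cv2.triangulatePoints(M[0],M[1],np.array(a,float),np.array(b,float)).ravel(); P[k]=X[:3]/X[3]; print(k,P[k].round(1),'err',[(proj(f,P[k])-uv).round(1) for f,uv in(('top1',a),('sc1',b))])
d=P['head']-P['plate']; L=np.hypot(*d[:2]); yaw=np.arctan2(-d[0],d[1]); print('len (326 exp)',L,'yaw deg',np.degrees(yaw))
u=np.array([-np.sin(yaw),np.cos(yaw)]); n=np.array([np.cos(yaw),np.sin(yaw)])
for k in P: print(k,'along from head',((P[k]-P['head'])[:2]@u).round(1),'across',((P[k]-P['head'])[:2]@n).round(1))
print('origin from head',P['head'][:2]-165*u,'from plate',P['plate'][:2]+161*u,'button',P['button'][:2]+18*n)
E
python3 fit.py
```

```text
button [456.  -39.2  90.1] err [array([-0.1,  0.1]), array([ 0.2, -0. ])]
plate [ 498.2 -194.5  115.4] err [array([-0.2,  0.1]), array([ 0.3, -0. ])]
head [443.1 126.1 119.4] err [array([ 0., -0.]), array([-0.,  0.])]
collar [478.4 -79.1 105. ] err [array([-0.1,  0.1]), array([ 0.2, -0. ])]
len (326 exp) 325.26524252236004 yaw deg 9.749975714344819
button along from head -165.1 across -15.3
plate along from head -325.3 across 0.0
head along from head 0.0 across 0.0
collar along from head -208.2 across 0.0
origin from head [471.05199737 -36.54528363] from plate [470.92756686 -35.8211389 ] button [473.75326025 -36.14961204]
```

Triangulation agrees with the stated dimensions: the head-to-plate length is 325.3 mm against 326. That puts the stand origin at about (471.3,-36.3) with yaw 9.75°, and the collar hole about 43 mm from the first. Next I'll work out the approach.

```bash
cat > rel.py <<'E'
from h import *
from scipy.spatial.transform import Rotation as Ro
import sys
yaw=np.radians(9.75); u=np.array([-np.sin(yaw),np.cos(yaw),0]); n=np.array([np.cos(yaw),np.sin(yaw),0]); O=np.array([471.3,-36.3,0])
def rel(sx,sy,z):
    o=ctrl.get_obs(); R=Ro.from_rotvec(o['orientation']); p=o['ee_pos']
    best=None
    for s in(1,-1):
        x=np.array([0,0,-1.]); y=s*n; T=Ro.from_matrix(np.c_[x,y,np.cross(x,y)])
        rv=np.degrees((R.inv()*T).as_rotvec())
        tgt=O+sx*n+sy*u+np.array([0,0,z])
        print('s',s,'turn',rv.round(2),'shift now-axes mm',R.inv().apply(tgt-p).round(1),'after-turn',T.inv().apply(tgt-p).round(1))
    q=p-O; print('t',o['t'],'stand xyz',(q@n).round(2),(q@u).round(2),q[2].round(2),'F n,u,z',(o['ft_force']@n).round(1),(o['ft_force']@u).round(1),o['ft_force'][2].round(1),'w',o['width'].round(2),'q',o['qpos'].round(2))
if __name__=='__main__': rel(*map(float,sys.argv[1:]))
E
python3 rel.py 0 -6 200
```

```text
s 1 turn [6.227e+01 4.000e-02 7.000e-02] shift now-axes mm [  22.7 -518.8  462.3] after-turn [ 22.  167.8 674.4]
s -1 turn [-1.1773e+02 -8.0000e-02  5.0000e-02] shift now-axes mm [  22.7 -518.8  462.3] after-turn [  22.  -167.8 -674.4]Traceback (most recent call last):
  File "rel.py", line 14, in <module>
    if __name__=='__main__': rel(*map(float,sys.argv[1:]))
                             ~~~^^^^^^^^^^^^^^^^^^^^^^^^^^
  File "rel.py", line 13, in rel
    q=p-O; print('t',o['t'],'stand xyz',(q@n).round(2),(q@u).round(2),q[2].round(2),'F n,u,z',(o['ft_force']@n).round(1),(o['ft_force']@u).round(1),o['ft_force'][2].round(1),'w',o['width'].round(2),'q',o['qpos'].round(2))
                                                                                                                                                                                  ^^^^^^^^^^^^^^^^
AttributeError: 'float' object has no attribute 'round'
```

Call:
{"api": "carry_out", "payload": {
  "commands": [
    [0,0,0,10.4,0,0],
    [0,0,0,10.4,0,0],
    [0,0,0,10.4,0,0],
    [0,0,0,10.4,0,0],
    [0,0,0,10.4,0,0],
    [0,0,0,10.3,0,0]
  ],
  "grip": 0
}}

```text
t: 0.85
ee_pos: [192.1, 592.1, 219.1]
orientation: [1.103, 1.267, -1.114]
ft_force: [-0.1, -0.2, -0.0]
width: 88.1
```

```bash
sed -i "s/o\['width'\].round(2)/round(o['width'],2)/" rel.py; python3 rel.py 0 -6 200
```

```text
s 1 turn [-1.99  0.36  0.19] shift now-axes mm [ 22.7 192.1 666.2] after-turn [ 19.1 168.8 672.6]
s -1 turn [178.01   0.29  -0.56] shift now-axes mm [ 22.7 192.1 666.2] after-turn [  19.1 -168.8 -672.6]
t 0.85 stand xyz -168.78 666.59 219.08 F n,u,z -0.1 -0.2 -0.0 w 88.13 q [ 1.24  0.43  1.63 -0.    1.09  1.1 ]
```

Call:
{"api": "carry_out", "payload": {
  "commands": [
    [0,0.014,0.056,-2.0,0.36,0.2],
    [0,0.014,0.056,0,0,0],
    [0,0.014,0.056,0,0,0],
    [0,0.014,0.056,0,0,0],
    [0,0.014,0.056,0,0,0],
    [0,0.014,0.056,0,0,0],
    [0,0.014,0.056,0,0,0],
    [0,0.014,0.056,0,0,0]
  ]
}}

```text
t: 1.85
ee_pos: [379.2, 159.1, 217.6]
orientation: [1.079, 1.287, -1.078]
ft_force: [0.7, 1.0, 0.4]
width: 87.7
```

```bash
python3 rel.py 0 -6 200
```

```text
s 1 turn [ 0.35  0.02 -0.04] shift now-axes mm [ 17.7  56.3 214.5] after-turn [ 17.6  57.7 214.1]
s -1 turn [-1.7965e+02  6.0000e-02  3.0000e-02] shift now-axes mm [ 17.7  56.3 214.5] after-turn [  17.6  -57.7 -214.1]
t 1.85 stand xyz -57.66 208.12 217.57 F n,u,z 0.8 0.9 0.4 w 87.69 q [ 0.37  0.11  2.08 -0.    0.95  0.19]
```

Call:
{"api": "carry_out", "payload": {
  "commands": [
    [0.005,0.0145,0.054,0.3,0,0],
    [0.005,0.0145,0.054,0,0,0],
    [0.004,0.0145,0.054,0,0,0],
    [0.003,0.0143,0.052,0,0,0],
    [0,0,0,0,0,0]
  ]
}}

```text
t: 2.48
ee_pos: [475.8, -52.4, 200.2]
orientation: [1.088, 1.281, -1.085]
ft_force: [-0.2, 0.2, 0.5]
width: 87.8
```

```bash
python3 rel.py 0 -6 66
```

```text
s 1 turn [-0.28  0.02 -0.14] shift now-axes mm [134.2  -2.1 -10.7] after-turn [134.2  -1.7 -10.6]
s -1 turn [ 1.7972e+02 -2.2000e-01 -3.0000e-02] shift now-axes mm [134.2  -2.1 -10.7] after-turn [134.2   1.7  10.6]
t 2.475 stand xyz 1.67 -16.62 200.25 F n,u,z -0.2 0.2 0.5 w 87.8 q [-0.13  0.24  1.97  0.    0.93 -0.3 ]
```

Call:
{"api": "carry_out", "payload": {
  "commands": [
    [0.03,-0.0017,-0.0106,-0.28,0,-0.1],
    [0.03,0,0,0,0,0],
    [0,0,0,0,0,0]
  ]
}}

```text
t: 2.85
ee_pos: [471.2, -41.0, 138.9]
orientation: [1.084, 1.285, -1.084]
ft_force: [0.2, -0.5, -0.7]
width: 88.0
```

```bash
python3 rel.py 0 -6 66
python3 - <<'E'
from h import *
d=snap('wrist','w1'); 
from rel import *
for y in(0,-43):
    print([proj('w1',O+sx*n+y*u+np.array([0,0,85])).round() for sx in(-18,-12,0,12)])
E
```

```text
s 1 turn [-0.07 -0.03  0.02] shift now-axes mm [72.9  1.   1.4] after-turn [72.9  0.9  1.4]
s -1 turn [1.7993e+02 3.0000e-02 5.0000e-02] shift now-axes mm [72.9  1.   1.4] after-turn [72.9 -0.9 -1.4]
t 2.85 stand xyz -0.94 -4.63 138.9 F n,u,z 0.1 -0.5 -0.7 w 87.98 q [-0.11  0.33  2.02  0.    0.79 -0.28]
[array([231., 199.]), array([238., 199.]), array([253., 199.]), array([267., 199.])]
[array([232., 246.]), array([239., 246.]), array([253., 246.]), array([267., 246.])]
```

View pics/w1.png

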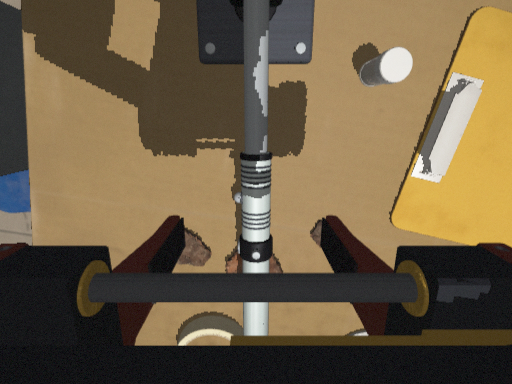

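The wrist view shows the tube centred at column 256 between the finger tips at about 183 and 322. The button is at (238,197) against (231..,199) predicted, so the tube sits about 1–2 mm further out in x. I'll descend with that correction.

Call:
{"api": "carry_out", "payload": {
  "commands": [
    [0.025,0.002,0.0014,0,0,0],
    [0.025,0,0,0,0,0],
    [0.018,0,0,0,0,0],
    [0.005,0,0,0,0,0],
    [0,0,0,0,0,0]
  ]
}}

```text
t: 3.52
ee_pos: [479.1, -40.4, 71.8]
orientation: [1.086, 1.276, -1.074]
ft_force: [0.7, -0.5, 0.1]
width: 87.8
```

```bash
python3 rel.py 1.2 -6 66
```

```text
s 1 turn [ 0.09  0.14 -0.64] shift now-axes mm [ 5.7 -5.8  0.6] after-turn [ 5.8 -5.8  0.6]
s -1 turn [-179.91    1.01    0.22] shift now-axes mm [ 5.7 -5.8  0.6] after-turn [ 5.8  5.8 -0.6]
t 3.525 stand xyz 6.96 -5.4 71.78 F n,u,z 0.6 -0.7 0.1 w 87.75 q [-0.11  0.46  2.04  0.    0.63 -0.28]
```

Call:
{"api": "carry_out", "payload": {
  "commands": [
    [0.0058,-0.0058,0.0006,0,0,-0.6],
    [0,0,0,0,0,0]
  ]
}}

```text
t: 3.78
ee_pos: [474.1, -42.1, 67.2]
orientation: [1.081, 1.281, -1.081]
ft_force: [-0.0, -0.2, 0.2]
width: 87.8
```

```bash
python3 rel.py 1.2 -6 66
```

```text
s 1 turn [ 0.1   0.18 -0.14] shift now-axes mm [ 1.2 -0.6 -0.2] after-turn [ 1.2 -0.6 -0.2]
s -1 turn [-179.9     0.22    0.28] shift now-axes mm [ 1.2 -0.6 -0.2] after-turn [1.2 0.6 0.2]
t 3.775 stand xyz 1.82 -6.18 67.16 F n,u,z -0.0 -0.1 0.2 w 87.79 q [-0.11  0.47  2.05 -0.    0.62 -0.28]
```

Call:
{"api": "carry_out", "payload": {
  "commands": [
    [0,0,0,0,0,0],
    [0,0,0,0,0,0],
    [0,0,0,0,0,0],
    [0,0,0,0,0,0],
    [0,0,0,0,0,0],
    [0,0,0,0,0,0]
  ],
  "grip": 1
}}

```text
t: 4.53
ee_pos: [473.6, -42.3, 67.6]
orientation: [1.08, 1.282, -1.082]
ft_force: [-4.4, -3.2, 2.5]
width: 31.5
```

```bash
python3 rel.py 1.2 -6 66
```

```text
s 1 turn [ 0.1   0.18 -0.08] shift now-axes mm [ 1.6 -0.  -0.3] after-turn [ 1.6 -0.  -0.3]
s -1 turn [-1.799e+02  1.300e-01  2.800e-01] shift now-axes mm [ 1.6 -0.  -0.3] after-turn [1.6 0.  0.3]
t 4.525 stand xyz 1.22 -6.27 67.59 F n,u,z -4.9 -2.4 2.5 w 31.52 q [-0.11  0.47  2.05 -0.    0.62 -0.28]
```

Call:
{"api": "carry_out", "payload": {
  "commands": [
    [0,0,0,0,0,0],
    [0,0,0,0,0,0],
    [0,0,0,0,0,0],
    [0,0,0,0,0,0]
  ]
}}

```text
t: 5.03
ee_pos: [473.9, -42.2, 67.5]
orientation: [1.081, 1.282, -1.081]
ft_force: [0.1, -0.1, -0.6]
width: 22.3
```

```bash
python3 rel.py 1.2 -6 66
```

```text
s 1 turn [ 0.09  0.18 -0.13] shift now-axes mm [ 1.5 -0.4 -0.3] after-turn [ 1.5 -0.4 -0.3]
s -1 turn [-179.91    0.2     0.28] shift now-axes mm [ 1.5 -0.4 -0.3] after-turn [1.5 0.4 0.3]
t 5.025 stand xyz 1.59 -6.27 67.45 F n,u,z 0.1 -0.2 -0.6 w 22.3 q [-0.11  0.47  2.05 -0.    0.62 -0.28]
```

Call:
{"api": "carry_out", "payload": {
  "commands": [
    [0,0,0,0,0,0],
    [0,0,0,0,0,0]
  ]
}}

```text
t: 5.28
ee_pos: [473.9, -42.2, 67.5]
orientation: [1.081, 1.282, -1.081]
ft_force: [-0.5, -0.4, -0.4]
width: 22.6
```

```bash
python3 rel.py 1.2 -6 66; python3 -c "
from h import *
d=snap('wrist','w2')"
```

```text
s 1 turn [ 0.09  0.18 -0.13] shift now-axes mm [ 1.5 -0.4 -0.3] after-turn [ 1.5 -0.4 -0.3]
s -1 turn [-179.91    0.2     0.28] shift now-axes mm [ 1.5 -0.4 -0.3] after-turn [1.5 0.4 0.3]
t 5.275 stand xyz 1.61 -6.26 67.45 F n,u,z -0.6 -0.3 -0.4 w 22.65 q [-0.11  0.47  2.05 -0.    0.62 -0.28]
```

View pics/w2.png

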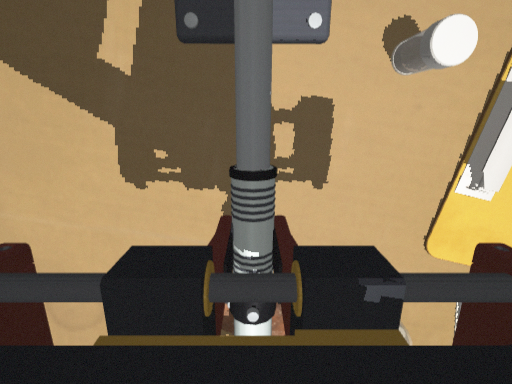

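The wrist view shows the pads closed on the ribbed tube around (252,265), level and symmetric, with the button covered. I'll start sliding gently.

Call:
{"api": "carry_out", "payload": {
  "commands": [
    [0,0,-0.002,0,0,0],
    [0,0,-0.002,0,0,0]
  ]
}}

```text
t: 5.58
ee_pos: [473.5, -39.5, 67.5]
orientation: [1.079, 1.28, -1.081]
ft_force: [-1.3, -7.6, -1.5]
width: 22.7
```

```bash
python3 rel.py 1.2 9 67.5
```

```text
s 1 turn [ 0.15  0.3  -0.14] shift now-axes mm [ -0.1  -0.4 -12.6] after-turn [ -0.   -0.4 -12.6]
s -1 turn [-179.85    0.22    0.47] shift now-axes mm [ -0.1  -0.4 -12.6] after-turn [-0.   0.4 12.6]
t 5.575 stand xyz 1.61 -3.57 67.45 F n,u,z -2.6 -7.3 -1.5 w 22.66 q [-0.11  0.47  2.05 -0.01  0.62 -0.27]
```

Call:
{"api": "carry_out", "payload": {
  "commands": [
    [0,0,-0.003,0,0,0],
    [0,0,-0.003,0,0,0],
    [0,0,-0.003,0,0,0],
    [0,0,-0.003,0,0,0]
  ]
}}

```text
t: 6.08
ee_pos: [471.9, -30.5, 67.4]
orientation: [1.076, 1.277, -1.082]
ft_force: [-0.7, -7.3, -0.2]
width: 22.4
```

```bash
python3 rel.py 1.2 30 67.5
```

```text
s 1 turn [ 0.2   0.55 -0.17] shift now-axes mm [ -0.3  -0.3 -24.4] after-turn [ -0.1  -0.4 -24.4]
s -1 turn [-179.8     0.26    0.86] shift now-axes mm [ -0.3  -0.3 -24.4] after-turn [-0.1  0.4 24.4]
t 6.075 stand xyz 1.61 5.62 67.43 F n,u,z -1.9 -7.0 -0.2 w 22.37 q [-0.08  0.46  2.06 -0.01  0.62 -0.25]
```

Call:
{"api": "carry_out", "payload": {
  "commands": [
    [0,0,-0.003,0,0,0],
    [0,0,-0.003,0,0,0],
    [0,0,-0.003,0,0,0],
    [0,0,-0.003,0,0,0],
    [0,0,-0.003,0,0,0],
    [0,0,-0.003,0,0,0],
    [0,0,-0.003,0,0,0]
  ]
}}

```text
t: 6.95
ee_pos: [469.1, -13.8, 67.4]
orientation: [1.072, 1.271, -1.084]
ft_force: [0.6, -7.3, -0.7]
width: 22.6
```

```bash
python3 rel.py 1.2 34 67.5
python3 - <<'E'
from h import *
snap('top','top2');snap('scene','sc2')
a=cv2.imread('pics/top2.png')[190:260,165:265]; b=cv2.imread('pics/sc2.png')[150:250,150:300]
cv2.imwrite('pics/c2.png',np.vstack([cv2.resize(a,(500,350),interpolation=2)[:250],cv2.resize(b,(500,333),interpolation=2)]))
E
```

```text
s 1 turn [ 0.2   0.9  -0.21] shift now-axes mm [ -0.3  -0.4 -11.5] after-turn [ -0.1  -0.4 -11.5]
s -1 turn [-179.8     0.34    1.42] shift now-axes mm [ -0.3  -0.4 -11.5] after-turn [-0.1  0.4 11.5]
t 6.95 stand xyz 1.62 22.51 67.43 F n,u,z -0.6 -7.3 -0.7 w 22.62 q [-0.05  0.46  2.07 -0.03  0.61 -0.2 ]
```

View pics/c2.png

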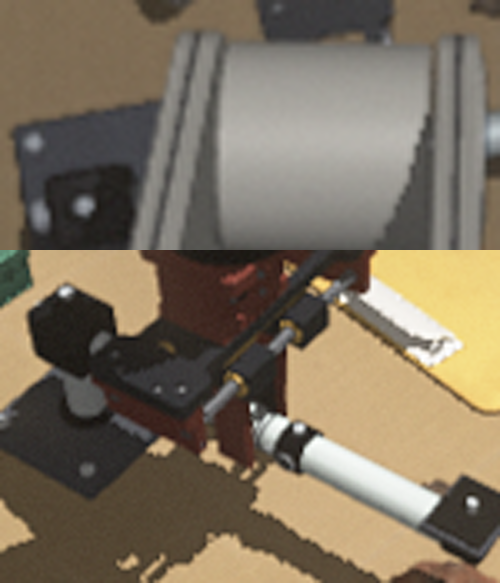

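The scene view shows the collar near the fingers and the plate moved towards the post. The slide is about 29 mm by TCP at a steady 7 N. I'll continue in smaller steps.

Call:
{"api": "carry_out", "payload": {
  "commands": [
    [0,0,-0.002,0,0,0],
    [0,0,-0.002,0,0,0],
    [0,0,-0.002,0,0,0],
    [0,0,-0.002,0,0,0]
  ]
}}

```text
t: 7.55
ee_pos: [468.1, -7.9, 67.4]
orientation: [1.07, 1.269, -1.085]
ft_force: [0.2, -7.3, -0.2]
width: 22.0
```

```bash
python3 rel.py 1.2 34 67.5
```

```text
s 1 turn [ 0.2   1.07 -0.24] shift now-axes mm [-0.2 -0.4 -5.4] after-turn [-0.1 -0.5 -5.4]
s -1 turn [-179.8     0.37    1.68] shift now-axes mm [-0.2 -0.4 -5.4] after-turn [-0.1  0.5  5.4]
t 7.55 stand xyz 1.66 28.57 67.42 F n,u,z -1.1 -7.2 -0.2 w 22.03 q [-0.03  0.46  2.07 -0.03  0.61 -0.18]
```

Call:
{"api": "carry_out", "payload": {
  "commands": [
    [0,0,-0.0016,0,0,0],
    [0,0,-0.0016,0,0,0],
    [0,0,-0.0016,0,0,0]
  ]
}}

```text
t: 7.92
ee_pos: [467.6, -4.6, 67.5]
orientation: [1.069, 1.267, -1.086]
ft_force: [0.2, -6.0, -0.4]
width: 22.2
```

```bash
python3 rel.py 1.2 34 67.5
```

```text
s 1 turn [ 0.2   1.2  -0.25] shift now-axes mm [-0.1 -0.5 -2.2] after-turn [-0.  -0.5 -2.2]
s -1 turn [-179.79    0.39    1.88] shift now-axes mm [-0.1 -0.5 -2.2] after-turn [-0.   0.5  2.2]
t 7.925 stand xyz 1.67 31.83 67.45 F n,u,z -0.9 -6.0 -0.4 w 22.23 q [-0.02  0.46  2.07 -0.03  0.61 -0.17]
```

Slid 38.1 mm. From here I'll use two small rows per call.

Call:
{"api": "carry_out", "payload": {
  "commands": [
    [0,0,-0.0014,0,0,0],
    [0,0,-0.0014,0,0,0]
  ]
}}

```text
t: 8.18
ee_pos: [467.2, -2.9, 67.5]
orientation: [1.068, 1.266, -1.086]
ft_force: [-0.9, -6.1, -0.9]
width: 22.3
```

Call:
{"api": "carry_out", "payload": {
  "commands": [
    [0,0,-0.0014,0,0,0]
  ]
}}

```text
t: 8.3
ee_pos: [467.1, -2.0, 67.4]
orientation: [1.068, 1.265, -1.087]
ft_force: [-0.5, -5.5, -0.5]
width: 22.5
```

```bash
python3 rel.py 1.2 34 67.5
```

```text
s 1 turn [ 0.19  1.31 -0.26] shift now-axes mm [-0.1 -0.4  0.6] after-turn [-0.1 -0.4  0.6]
s -1 turn [-179.8     0.41    2.06] shift now-axes mm [-0.1 -0.4  0.6] after-turn [-0.1  0.4 -0.6]
t 8.3 stand xyz 1.64 34.57 67.44 F n,u,z -1.4 -5.3 -0.5 w 22.52 q [-0.02  0.46  2.07 -0.04  0.61 -0.16]
```

Call:
{"api": "carry_out", "payload": {
  "commands": [
    [0,0,-0.0014,0,0,0]
  ]
}}

```text
t: 8.43
ee_pos: [466.9, -1.0, 67.4]
orientation: [1.067, 1.265, -1.087]
ft_force: [-0.5, -3.1, -0.3]
width: 22.6
```

Call:
{"api": "carry_out", "payload": {
  "commands": [
    [0,0,-0.0014,0,0,0]
  ]
}}

```text
t: 8.55
ee_pos: [466.7, 0.3, 67.4]
orientation: [1.068, 1.264, -1.087]
ft_force: [-0.1, -3.8, 0.3]
width: 22.4
```

Call:
{"api": "carry_out", "payload": {
  "commands": [
    [0,0,-0.001,0,0,0]
  ]
}}

```text
t: 8.68
ee_pos: [466.5, 1.3, 67.4]
orientation: [1.068, 1.264, -1.087]
ft_force: [-0.4, -3.0, 0.6]
width: 22.2
```

```bash
python3 rel.py 1.2 34 67.5
python3 - <<'E'
from h import *
snap('scene','sc3')
b=cv2.imread('pics/sc3.png')[180:250,200:300]
cv2.imwrite('pics/c3.png',cv2.resize(b,(700,490),interpolation=2))
E
```

```text
s 1 turn [ 0.16  1.35 -0.27] shift now-axes mm [ 0.  -0.5  3.9] after-turn [-0.1 -0.5  3.9]
s -1 turn [-179.83    0.43    2.12] shift now-axes mm [ 0.  -0.5  3.9] after-turn [-0.1  0.5 -3.9]
t 8.675 stand xyz 1.68 37.88 67.44 F n,u,z -0.9 -2.9 0.6 w 22.22 q [-0.01  0.46  2.07 -0.04  0.61 -0.15]
```

View pics/c3.png

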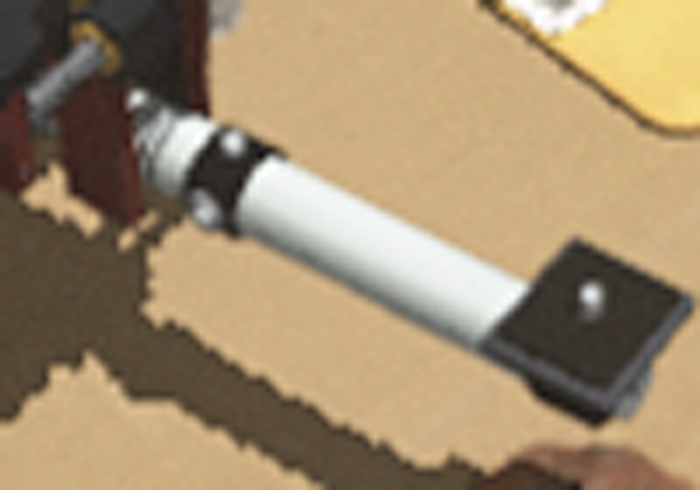

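The crop shows the button standing out through the collar hole at (205,208), so it has clicked. I'll stop here and let go.

Call:
{"api": "carry_out", "payload": {
  "commands": [
    [0,0,0,0,0,0],
    [0,0,0,0,0,0],
    [0,0,0,0,0,0],
    [0,0,0,0,0,0],
    [0,0,0,0,0,0]
  ],
  "grip": 0
}}

```text
t: 9.35
ee_pos: [467.0, 2.2, 67.6]
orientation: [1.068, 1.264, -1.085]
ft_force: [0.1, -0.5, -0.7]
width: 69.0
```

Call:
{"api": "carry_out", "payload": {
  "commands": [
    [-0.02,0,0,0,0,0],
    [-0.03,0,0,0,0,0],
    [-0.03,0,0,0,0,0],
    [-0.04,0,0,0,0,0],
    [-0.04,0,0,0,0,0],
    [-0.03,-0.03,0,0,0,0],
    [0,-0.04,0,0,0,0],
    [0,0,0,0,0,0]
  ]
}}

```text
t: 10.35
ee_pos: [394.3, -5.8, 263.3]
orientation: [1.068, 1.264, -1.086]
ft_force: [0.5, 0.8, 0.3]
width: 87.8
```

```bash
python3 rel.py 1.2 34 67.5
python3 - <<'E'
from h import *
snap('scene','sc4')
b=cv2.imread('pics/sc4.png')[150:290,150:360]
cv2.imwrite('pics/c4.png',cv2.resize(b,(798,532),interpolation=2))
E
```

```text
s 1 turn [ 0.19  1.31 -0.33] shift now-axes mm [196.4  70.8   4.8] after-turn [195.8  72.    9.1]
s -1 turn [-179.79    0.51    2.05] shift now-axes mm [196.4  70.8   4.8] after-turn [195.8 -72.   -9.1]
t 10.35 stand xyz -70.77 43.07 263.35 F n,u,z 0.7 0.7 0.3 w 87.83 q [-0.03  0.01  2.07 -0.02  1.06 -0.19]
```

View pics/c4.png

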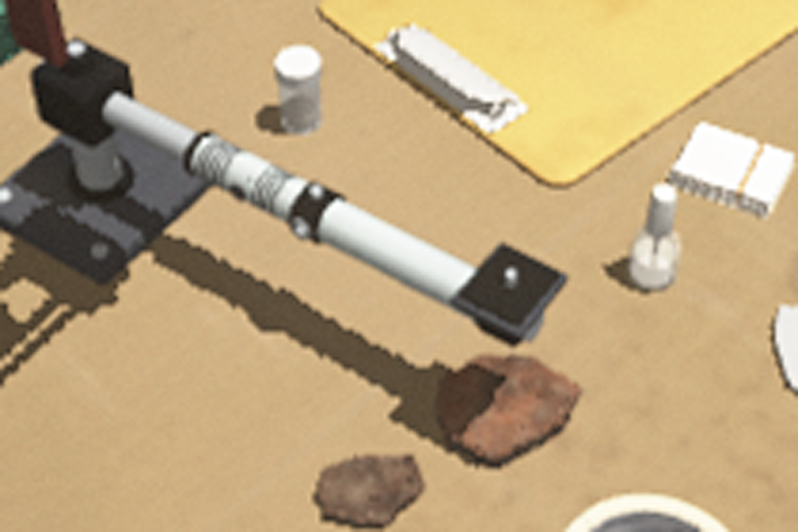

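The button stands out in the collar at crop (300,228), which is full-image (229,210), the same spot it had at the start. The first hole is now empty and the objects look undisturbed. Handing in.

```bash
python3 -c "
from workcell import ctrl
ctrl.close_job()"
```

```text
the job is handed in; nothing more can be done
```

The photo stand's arm is shortened by one hole and the job is handed in; it took about 10 s of the 32 s allowed. I gripped the tube across the button to press it flush and slid the tube towards the post. I stopped when the button showed in the collar hole, then let go and lifted clear.

**Final checks:**
- **Button:** in the last picture it stands out through the collar hole, and the first hole is empty. It sits at the same pixel as at the start (229,210).
- **Slide distance:** the tool moved about 44 mm, against about 43 mm estimated beforehand from the pictures. The difference is within camera and tool-position error.
- **Forces:** the force read along the tube was at most about 7 N while sliding and dropped to about 3 N near the click. I saw no rise in force at the click, so I confirmed it by picture only.
- **Surroundings:** the sherds, vial and bottle look undisturbed in the last picture. The tape roll is only partly in that picture, so I did not check all of it. The open gripper is well clear of everything.

The gripper read about 22.4 mm on the 24 mm tube. I took that as sensor offset or pad squeeze and did not check further.

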